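Find the sealed parts case that rattles and hold it out

ROBOT

A 6-joint arm with a two-finger parallel gripper is mounted at the origin on the work surface. World frame = base frame: x ahead of the robot, y to its left, z up, the work surface at z = 0. Lengths are in mm, angles in degrees, forces in N, time in s.
With the tool pointing down it reaches from about 300 to 850 mm from the base axis. Payload 4.2 kg.
Tool frame: the origin (TCP) lies between the finger pads; the fingertips stand ahead of it and the grasp point (between the pads) lies 3 mm ahead of it (nose_length is the z of the fingertips in the tool frame, in mm); z points along the fingers, y is the line along which they close (so a half turn about z gives the same grasp; the last joint's range is limited). The gripper opens to 91 mm and grips with 3 to 60 N. Pads are 32 mm wide; open, the fingers measure 118 mm over their backs; the gripper's body (76 mm by 178 mm) begins 60 mm behind the grasp point.
Start: joints at [-78.094, 18.312, 89.639, -0, 72.044, -1.146], TCP at [129.857, -560.159, 235.976] pointing down, gripper open.
Joint ranges: [-177.97, 177.97], [-48.28, 115.42], [12.27, 149.76], [-77.06, 257.06], [2.81, 150.46], [-146.56, 146.56]. Speed limits (degrees/s): [147.25, 147.25, 180, 180, 180, 180].

INTERFACE

Orientations are given as [roll, pitch, yaw] about the fixed x, y, z axes, in that order (R = Rz(yaw) Ry(pitch) Rx(roll)).
In Python, from workcell import state, grab_frame, camera_params, job_done, nose_length gives the robot as it stands.
- The arm moves only by the tool step_arm, never from a script. Its argument "plan" is a list that holds one entry, the list of rows, each a list of 5 numbers: the shift along the tool's x, y, z in cm, then the turn about the tool's z in rad, then the opening, from 0 (shut) to 1 (fully open). In form: [[[x, y, z, turn, gripper], ...]]. A call has 1 to 20 rows; each row is the pose to reach, as a shift and turn from the pose commanded when the call began, along the tool's axes at that moment; what a row does not reach only later rows make up. A row lasts 1/8 s, in which the tool goes at most 62.5 mm and 10.7 degrees, less where a joint would pass 70% of its speed; a pose out of reach is approached as far as the arm can. A call with a gripper value outside its range is refused whole. The fingers move at their own pace and stop on an object; "newtons" is the grip in N (left out, the last holds). Time passes only in rows, so rows that repeat a pose let the fingers close. It gives the time, the measured TCP pose, the force, the opening and the grip force at its end, in the units of the state.
- state(): the state, without advancing time (a new reading comes with each control period).
- grab_frame(name): name is "scene" or "top" or "wrist"; returns the picture (400x640x3 uint8, blue, green, red); there is no depth.
- camera_params(name): a dict with "camera_matrix" (3x3 intrinsics, pixels), "R" (3x3) and "t" (3): a world point X has camera coordinates R X + t; the wrist camera has in their place "mount" (4x4, takes a point from camera to tool coordinates, whose origin is the TCP and whose axes are the flange's). Camera axes: x right, y down, z forward; pixel columns grow to the right and rows downward; lengths in mm; the calibration is good to about 2 mm. A picture is of the moment at which its call begins: read the wrist's pose just before it. camera_params takes no time and is no camera call.
- job_done(): hands the job in; it is judged then, once.
The state is a dict: "time_s": time; "qpos": joint angles; "qvel": joint speeds; "effort": joint torques, N m; "ee_pos": TCP position; "ee_rot": TCP orientation; "force": force on the tool from outside, world axes, zero at the start; "torque": the same for the moment, N m; "gripper_width": finger opening in mm; "gripper_force": force on a finger pad.
Only numpy, scipy, OpenCV 4.12 (cv2) and the standard library are available. Lean on these libraries where they do the work, as an engineer would, in place of code of your own. Each camera call takes 0.05 s, during which the arm holds its last target. There are 200 camera calls.

TASK

A part has come loose in one of the three sealed blue parts cases on the hook rack: find it by lifting them up and off their hooks one at a time and shaking them fore and aft a few times in the air, clear of everything. Stand a case that stays quiet upright in the tin tray; hold the one that rattles out over the middle of the green mat, upright and about a hand's width above it, and finish there, still, with it in the grip. Leave the magneto parts and the screwdriver on the bench where they are.

Things in the scene. Friction and masses are not known exactly. Their poses are not given: they have to be found in the camera images.
- case_a: one of three alike sealed blue plastic parts cases, 96 deep (own x) x 60 wide (y) x 100 mm tall (z), about 0.6 kg; origin: centre of its underside. It hangs upright, underside 70 mm above the bench, its -x face (two latches, paper seal) to the robot's side, its back against the rack. Take it from above across the 60 mm width, 10 to 25 mm forward (-x) of centre, clear of loop and hook
- case_b: second case, same outside, size and weight. On each case a stiff loop of 4 mm steel wire, 36 mm wide, stands up behind the lid in the plane x = +50 mm; its top is 132 mm above the underside and hangs on a hook; between lid and loop wire are 28 mm
- case_c: third case, same outside. In just one of the three, drawn anew each time, a round steel part of 0.3 kg is loose: it rolls 44 mm along the case's x and 8 mm along its y. It starts at about 0.1 rad of tilt or with a brisk shake, crosses in 0.2 to 0.5 s and ends with a hard knock on the wall: a sharp spike on the tool (over 0.5 N m, some N). In the other two the part is packed tight
- rack: iron hook rack standing on the bench (fixed), 440 mm wide along own y, 220 mm tall, open between its rails; own x points away from the cases. Origin: on the bench below the crook of the middle hook. Three hooks at y = -135, 0 and +135 mm, each with a case; where each case hangs is drawn anew
- hook_mid (a point): crook of the middle hook, 200 mm above the bench: where the loop wire lies. The hooks are 6 mm bar, come towards the rack's -x and turn up at a tip 208 mm above the bench, 13 mm in front of the crook. To free a loop raise the case 11 to 20 mm (15 is best; higher, the lid meets the hook), then draw it level along the rack's -x by 30 mm or more
- tray: the dented tin tray on the bench: 170 (own x) x 250 (own y) mm, rim 25 mm high, floor 3 mm thick; origin: centre of its underside. Two cases stand side by side in it, for example at y = +55 and -55 mm
- mat: the green bench mat at the far side, where the mechanic sits: 160 (own x) x 200 (own y) x 3 mm, fixed; origin: centre of its underside
- housing: red cast-iron magneto housing, 185 x 112 x 155 mm with its shaft along own x, 4.5 kg; origin: centre of its underside. Leave alone
- coupling: brass impulse coupling, a drum of 68 mm diameter, 35 mm high; origin: centre of its underside. Leave alone
- dist_cap: black bakelite distributor cap with five towers, 86 mm diameter, 59 mm high; origin: centre of its underside. Leave alone
- shoe_1: steel pole shoe, a curved bar 75 x 52 x 22 mm; origin: centre of its underside. Leave alone
- shoe_2: second steel pole shoe, like the first. Leave alone
- screwdriver: screwdriver with a red handle, lying on the bench near its right edge; origin: under its middle. Leave alone
Not all that is in view belongs to the job. What is shaped like the case_c but purple or turquoise is not meant.

How it is judged (in metres and radians):
On the way, in this order (a step that is already met when the one before it is completed fails the run):
1. the case with the loose part is shaken off its hook, in the air: the part runs to its front end (((distance between loose_slug_c0 and case_a below 0.08 m and (height (world z) of case_a above 0.1 m or (height (world z) of case_a above 0.03 m and x of case_a in the frame of rack below -0.08 m)) and x of loose_slug_c0 in the frame of case_a below -0.012 m) or (distance between loose_slug_c0 and case_b below 0.08 m and (height (world z) of case_b above 0.1 m or (height (world z) of case_b above 0.03 m and x of case_b in the frame of rack below -0.08 m)) and x of loose_slug_c0 in the frame of case_b below -0.012 m) or (distance between loose_slug_c0 and case_c below 0.08 m and (height (world z) of case_c above 0.1 m or (height (world z) of case_c above 0.03 m and x of case_c in the frame of rack below -0.08 m)) and x of loose_slug_c0 in the frame of case_c below -0.012 m))).
2. the case with the loose part is shaken off its hook, in the air: the part runs to its back end (((distance between loose_slug_c0 and case_a below 0.08 m and (height (world z) of case_a above 0.1 m or (height (world z) of case_a above 0.03 m and x of case_a in the frame of rack below -0.08 m)) and x of loose_slug_c0 in the frame of case_a above 0.012 m) or (distance between loose_slug_c0 and case_b below 0.08 m and (height (world z) of case_b above 0.1 m or (height (world z) of case_b above 0.03 m and x of case_b in the frame of rack below -0.08 m)) and x of loose_slug_c0 in the frame of case_b above 0.012 m) or (distance between loose_slug_c0 and case_c below 0.08 m and (height (world z) of case_c above 0.1 m or (height (world z) of case_c above 0.03 m and x of case_c in the frame of rack below -0.08 m)) and x of loose_slug_c0 in the frame of case_c above 0.012 m))).
3. the case with the loose part is shaken off its hook, in the air: the part runs to its front end (((distance between loose_slug_c0 and case_a below 0.08 m and (height (world z) of case_a above 0.1 m or (height (world z) of case_a above 0.03 m and x of case_a in the frame of rack below -0.08 m)) and x of loose_slug_c0 in the frame of case_a below -0.012 m) or (distance between loose_slug_c0 and case_b below 0.08 m and (height (world z) of case_b above 0.1 m or (height (world z) of case_b above 0.03 m and x of case_b in the frame of rack below -0.08 m)) and x of loose_slug_c0 in the frame of case_b below -0.012 m) or (distance between loose_slug_c0 and case_c below 0.08 m and (height (world z) of case_c above 0.1 m or (height (world z) of case_c above 0.03 m and x of case_c in the frame of rack below -0.08 m)) and x of loose_slug_c0 in the frame of case_c below -0.012 m))).
At the end, for the whole second after the job is handed in: the rattling case is gripped, still, upright within 15 deg, its underside 50 to 220 mm above the bench and its centre within 70 mm of the mat's centre in plan; the others are let go, at rest and upright, on the tray's floor (centre within 70 mm in x, 110 in y) or still hung (((distance between loose_slug_c0 and case_a below 0.08 m and horizontal distance between case_a and mat below 0.07 m and height (world z) of case_a between 0.05 and 0.22 m and angle between case_a's own z axis and vertical below 0.26 rad and linear speed of case_a below 0.03 m/s and contact force between case_a and the fingers above 1 N and (linear speed of case_b below 0.02 m/s and angle between case_b's own z axis and vertical below 0.2 rad and contact force between case_b and the fingers below 0.1 N and ((x of case_b in the frame of tray between -0.07 and 0.07 m and y of case_b in the frame of tray between -0.11 and 0.11 m and z of case_b in the frame of tray between -0.003 and 0.012 m) or (x of case_b in the frame of rack between -0.065 and -0.035 m and z of case_b in the frame of rack between 0.06 and 0.08 m))) and (linear speed of case_c below 0.02 m/s and angle between case_c's own z axis and vertical below 0.2 rad and contact force between case_c and the fingers below 0.1 N and ((x of case_c in the frame of tray between -0.07 and 0.07 m and y of case_c in the frame of tray between -0.11 and 0.11 m and z of case_c in the frame of tray between -0.003 and 0.012 m) or (x of case_c in the frame of rack between -0.065 and -0.035 m and z of case_c in the frame of rack between 0.06 and 0.08 m)))) or (distance between loose_slug_c0 and case_b below 0.08 m and horizontal distance between case_b and mat below 0.07 m and height (world z) of case_b between 0.05 and 0.22 m and angle between case_b's own z axis and vertical below 0.26 rad and linear speed of case_b below 0.03 m/s and contact force between case_b and the fingers above 1 N and (linear speed of case_a below 0.02 m/s and angle between case_a's own z axis and vertical below 0.2 rad and contact force between case_a and the fingers below 0.1 N and ((x of case_a in the frame of tray between -0.07 and 0.07 m and y of case_a in the frame of tray between -0.11 and 0.11 m and z of case_a in the frame of tray between -0.003 and 0.012 m) or (x of case_a in the frame of rack between -0.065 and -0.035 m and z of case_a in the frame of rack between 0.06 and 0.08 m))) and (linear speed of case_c below 0.02 m/s and angle between case_c's own z axis and vertical below 0.2 rad and contact force between case_c and the fingers below 0.1 N and ((x of case_c in the frame of tray between -0.07 and 0.07 m and y of case_c in the frame of tray between -0.11 and 0.11 m and z of case_c in the frame of tray between -0.003 and 0.012 m) or (x of case_c in the frame of rack between -0.065 and -0.035 m and z of case_c in the frame of rack between 0.06 and 0.08 m)))) or (distance between loose_slug_c0 and case_c below 0.08 m and horizontal distance between case_c and mat below 0.07 m and height (world z) of case_c between 0.05 and 0.22 m and angle between case_c's own z axis and vertical below 0.26 rad and linear speed of case_c below 0.03 m/s and contact force between case_c and the fingers above 1 N and (linear speed of case_a below 0.02 m/s and angle between case_a's own z axis and vertical below 0.2 rad and contact force between case_a and the fingers below 0.1 N and ((x of case_a in the frame of tray between -0.07 and 0.07 m and y of case_a in the frame of tray between -0.11 and 0.11 m and z of case_a in the frame of tray between -0.003 and 0.012 m) or (x of case_a in the frame of rack between -0.065 and -0.035 m and z of case_a in the frame of rack between 0.06 and 0.08 m))) and (linear speed of case_b below 0.02 m/s and angle between case_b's own z axis and vertical below 0.2 rad and contact force between case_b and the fingers below 0.1 N and ((x of case_b in the frame of tray between -0.07 and 0.07 m and y of case_b in the frame of tray between -0.11 and 0.11 m and z of case_b in the frame of tray between -0.003 and 0.012 m) or (x of case_b in the frame of rack between -0.065 and -0.035 m and z of case_b in the frame of rack between 0.06 and 0.08 m)))))); the arm keeps its last pose, push and grip.
It fails at once if a magneto part or the screwdriver on the bench is shifted by more than 25 mm (distance of any of housing, coupling, dist_cap, shoe_1, shoe_2, screwdriver from where it was at the start of the episode above 0.025 m).
It fails at once if a case is tipped over (more than 75 degrees from upright) (angle between any of case_a, case_b, case_c's own z axis and vertical above 1.3 rad).
It also fails if it takes over 72 s, if anything falls off the work surface, if the arm or the gripper's body presses on something with over 40 N, if the wrist force passes 120 N, or if a joint passes its speed limit or range.

## Working session

There is one attempt and no reset: what is moved stays moved. The work goes in short steps, Python scripts to look and compute and a tool call to move; the robot and the scene stay as the last step left them, time stands still between calls to the robot, and variables do not carry over. Pictures are saved under pics/ and viewed, at most 10 in all, crops included, and the job is handed in when it is done.

Besides the shell and the picture viewer there is one more tool, called as name(argument=value, ...) on one line, values as JSON. step_arm: Moves the arm, as the interface text tells. Its arguments: {"type":"object","properties":{"plan":{"type":"array","items":{"type":"array","items":{"type":"array","items":{"type":"number"}}}},"newtons":{"type":"number"}},"required":["plan"]}

```bash
mkdir -p pics; ls; python3 - <<'E'
from workcell import *
import cv2,numpy as np
s=state();print(s, nose_length)
for n in("scene","top"):
    cv2.imwrite(f"pics/{n}0.png",grab_frame(n)); p=camera_params(n);print(n,{k:np.round(v,3).tolist() for k,v in p.items()})
print(camera_params("wrist"))
E
```

```text
pics
{'time_s': 0.0, 'qpos': array([-7.80940055e+01,  1.83519473e+01,  8.97070347e+01, -8.67707522e-04,
        7.20447123e+01, -1.14681118e+00]), 'qvel': array([-0.05218268, -0.10266855,  0.09572041, -0.01552353,  0.10334198,
        0.00034559]), 'effort': array([-1.68441002e-03, -4.12461627e+01, -2.31976658e+01,  7.25866947e-02,
        4.55584796e-02, -1.29714181e-04]), 'ee_pos': array([ 129.75236768, -559.67961694,  235.1129302 ]), 'ee_rot': array([-1.79896310e+02, -1.25056906e-03,  1.30530728e+01]), 'force': array([-0.13740333, -0.3642908 , -0.36990675]), 'torque': array([-0.02535772,  0.0063247 ,  0.01527429]), 'gripper_force': 0.0, 'gripper_width': 91.07056562286172} 22.0
scene {'camera_matrix': [[423.801, 0.0, 321.649], [0.0, 423.801, 196.514], [0.0, 0.0, 1.0]], 'R': [[0.761, 0.648, -0.021], [0.375, -0.467, -0.801], [-0.529, 0.601, -0.599]], 't': [-356.787, -66.406, 1552.831]}
top {'camera_matrix': [[398.845, 0.0, 321.249], [0.0, 398.845, 200.039], [0.0, 0.0, 1.0]], 'R': [[0.028, -0.999, 0.015], [-0.983, -0.03, -0.182], [0.183, -0.01, -0.983]], 't': [-23.263, 497.124, 1518.085]}
{'camera_matrix': array([[343.79322935,   0.        , 319.58683716],
       [  0.        , 343.79322935, 197.8660283 ],
       [  0.        ,   0.        ,   1.        ]]), 'mount': array([[-5.57337306e-05, -9.60996858e-01, -2.76559280e-01,
         7.84303148e+01],
       [ 9.99999995e-01, -7.52619768e-05,  5.99972378e-05,
        -1.28507666e-01],
       [-7.84715552e-05, -2.76559276e-01,  9.60996858e-01,
        -1.48988526e+02],
       [ 0.00000000e+00,  0.00000000e+00,  0.00000000e+00,
         1.00000000e+00]])}
```

View pics/scene0.png

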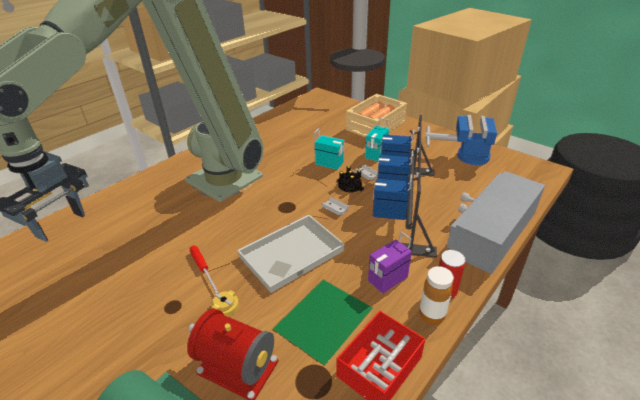

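View pics/top0.png

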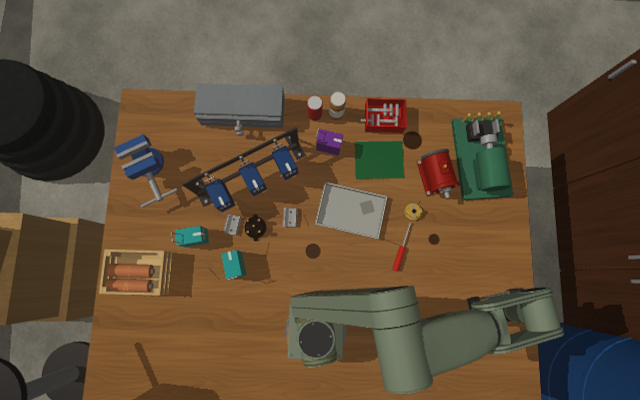

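Top view shows three navy blue cases on the rack at about (217,195), (252,180) and (286,163). The purple case (329,142) and the turquoise ones (190,236) and (233,264) are the wrong colour and not on hooks. The tray is at (352,211) and the mat at (380,160). Next I fit the poses.

```bash
cat > h.py <<'E'
import cv2,numpy as np
from workcell import *
def proj(n,X):
    p=camera_params(n);c=(np.asarray(X,float)@np.array(p["R"]).T+np.array(p["t"]))@np.array(p["camera_matrix"]).T
    return c[:,:2]/c[:,2:]
def ray(n,uv,z):
    p=camera_params(n);R=np.array(p["R"]);t=np.array(p["t"])
    d=np.linalg.inv(p["camera_matrix"])@np.c_[np.atleast_2d(uv),np.ones(len(np.atleast_2d(uv)))].T
    d=(R.T@d).T;C=-R.T@t
    return C+d*((z-C[2])/d[:,2])[:,None]
def rot(a):return np.array([[np.cos(a),-np.sin(a)],[np.sin(a),np.cos(a)]])
E
cat > fit.py <<'E'
from h import *
from scipy.optimize import minimize
top=cv2.imread("pics/top0.png");sc=cv2.imread("pics/scene0.png")
def hsv(i,lo,hi):return cv2.inRange(cv2.cvtColor(i,cv2.COLOR_BGR2HSV),lo,hi)
m={}
for n,i,(x0,y0,x1,y1) in(("top",top,(195,140,305,215)),("scene",sc,(370,125,420,222))):
    k=hsv(i,(100,120,25),(125,255,255));z=np.zeros_like(k);z[y0:y1,x0:x1]=k[y0:y1,x0:x1];m[n]=z
    print(n,(z>0).sum())
S=4
def box():
    return np.array([[x,y,z] for x in(-98,-2) for y in(-30,30) for z in(70,170)],float)
mm={n:cv2.GaussianBlur(cv2.resize(v,None,fx=S,fy=S,interpolation=cv2.INTER_LINEAR),(0,0),4)/255. for n,v in m.items()}
def pred(p,n):
    z=np.zeros(mm[n].shape,np.uint8)
    for o in(-135,0,135):
        b=box();b[:,1]+=o;b[:,:2]=b[:,:2]@rot(p[2]).T+p[:2]
        h=cv2.convexHull(((proj(n,b)+.5)*S).astype(np.float32));cv2.fillConvexPoly(z,np.round(h*16).astype(np.int32),255,shift=4)
    return cv2.GaussianBlur(z,(0,0),4)/255.
g=ray("top",[[252,180]],170)[0];print("mid lid",g)
for views in(("top",),("top","scene")):
    f=lambda p:sum(((pred(p,n)-mm[n])**2).sum()/mm[n].sum() for n in views)
    r=minimize(f,[g[0]+45,g[1]+20,.43],method="Nelder-Mead",options=dict(initial_simplex=[[g[0]+45,g[1]+20,.43],[g[0]+75,g[1]+20,.43],[g[0]+45,g[1]+50,.43],[g[0]+45,g[1]+20,.55]]))
    print(views,r.x.round(3),np.degrees(r.x[2]),r.fun)
def quad(mask,z):
    c=max(cv2.findContours(mask,0,1)[0],key=cv2.contourArea);c=cv2.convexHull(c)
    q=cv2.approxPolyN(c,4)[0].astype(float) if hasattr(cv2,"approxPolyN") else cv2.boxPoints(cv2.minAreaRect(c))
    w=ray("top",q,z);e=np.roll(w,-1,0)-w
    print(q.tolist(),"centre",w.mean(0).round(1),"edges",np.linalg.norm(e,axis=1).round(),np.degrees(np.arctan2(e[:,1],e[:,0])).round(1))
k=hsv(top,(50,120,30),(85,255,200));k[:, :345]=0;k[:,412:]=0;quad(k,3)
k=hsv(top,(0,0,90),(180,60,255));z=np.zeros_like(k);z[178:244,310:392]=k[178:244,310:392]
z=cv2.morphologyEx(z,cv2.MORPH_CLOSE,np.ones((5,5)));quad(z,25)
out=cv2.resize(top[135:245,190:410],None,fx=3.5,fy=3.5,interpolation=cv2.INTER_CUBIC)
for o in(-135,0,135):
    b=box();b[:,1]+=o;b[:,:2]=b[:,:2]@rot(r.x[2]).T+r.x[:2]
    for i in range(8):
        for j in range(i):
            if bin(i^j).count("1")==1:
                q=((proj("top",b[[i,j]])-[190,135]+.5)*3.5).astype(int);cv2.line(out,q[0].tolist(),q[1].tolist(),(0,255,255),1)
cv2.imwrite("pics/fit.png",out)
E
python3 fit.py
```

```text
top 1040
scene 2409
mid lid [540.70334954 245.89438506 170.        ]
('top',) [6.04481e+02 2.80363e+02 5.30000e-01] 30.352891767305856 0.4083806728910029
('top', 'scene') [5.98491e+02 2.76846e+02 5.15000e-01] 29.49181472409754 0.4861375352564751
[[402.0, 142.0], [403.0, 177.0], [356.0, 177.0], [354.0, 142.0]] centre [ 683.2 -241.     3. ] edges [150. 192. 149. 200.] [-178.9   91.8    3.9  -88.1]
[[387.0, 196.0], [378.0, 239.0], [315.0, 224.0], [325.0, 181.0]] centre [ 466.  -128.6   25. ] edges [176. 253. 178. 255.] [ 168.3   78.2  -11.3 -102.1]
```

View pics/fit.png

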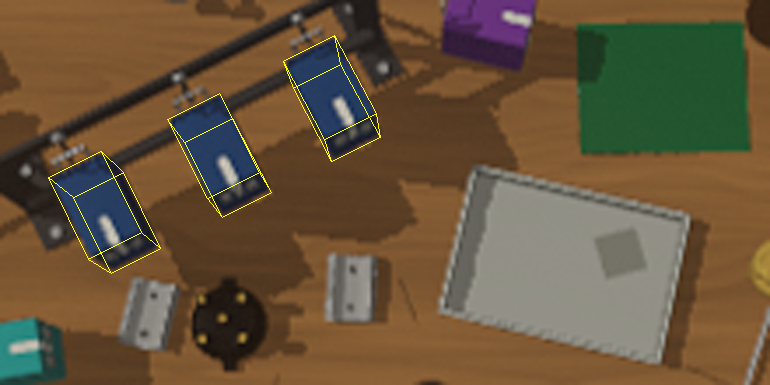

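The fit overlays the three cases well. Rack is at about (598,277) with yaw 29.5°, mat centre (683,-241), tray centre (466,-129) with yaw -11.5°. I'll start with the right-hand case and go to a hover over it.

step_arm(plan=[[[61.7, -56.0, -2.4, -0.287, 1], [61.7, -56.0, -2.4, -0.287, 1], [61.7, -56.0, -2.4, -0.287, 1], [61.7, -56.0, -2.4, -0.287, 1], [61.7, -56.0, -2.4, -0.287, 1], [61.7, -56.0, -2.4, -0.287, 1], [61.7, -56.0, -2.4, -0.287, 1], [61.7, -56.0, -2.4, -0.287, 1], [61.7, -56.0, -2.4, -0.287, 1], [61.7, -56.0, -2.4, -0.287, 1], [61.7, -56.0, -2.4, -0.287, 1], [61.7, -56.0, -2.4, -0.287, 1], [61.7, -56.0, -2.4, -0.287, 1], [61.7, -56.0, -2.4, -0.287, 1], [61.7, -56.0, -2.4, -0.287, 1], [61.7, -56.0, -2.4, -0.287, 1], [61.7, -56.0, -2.4, -0.287, 1]]], newtons=50)

```text
time_s: 2.22
ee_pos: [603.8, 123.5, 260.2]
ee_rot: [180.0, 0.0, 29.4]
force: [0.5, -0.5, -0.2]
gripper_width: 91.1
gripper_force: 0.0
```

```bash
cat >> h.py <<'E'
def wproj(s,X):
    from scipy.spatial.transform import Rotation as Ro
    p=camera_params("wrist");Rt=Ro.from_euler("xyz",s["ee_rot"],degrees=True).as_matrix();M=np.array(p["mount"])
    c=((np.asarray(X,float)-s["ee_pos"])@Rt-M[:3,3])@M[:3,:3]@np.array(p["camera_matrix"]).T
    return c[:,:2]/c[:,2:]
E
python3 - <<'E'
from h import *
s=state();i=grab_frame("wrist");print(s["time_s"],s["ee_pos"],s["ee_rot"],s["force"],s["torque"])
P=np.array([598.5,276.8]);a=.515
for o in(-135,0,135):
    b=np.array([[x,y+o,z] for x in(-98,-2) for y in(-30,30) for z in(70,170)],float);b[:,:2]=b[:,:2]@rot(a).T+P
    for k in range(8):
        for j in range(k):
            if bin(k^j).count("1")==1:
                q=wproj(s,b[[k,j]]);
                if abs(q).max()<3000: cv2.line(i,q[0].astype(int).tolist(),q[1].astype(int).tolist(),(0,255,255),1)
cv2.imwrite("pics/w1.png",i)
E
```

```text
2.225 [603.82615669 123.45936672 260.1718309 ] [1.79985098e+02 1.87153255e-02 2.94143148e+01] [ 0.48810981 -0.531584   -0.23464811] [0.00325483 0.03436843 0.00380695]
```

View pics/w1.png

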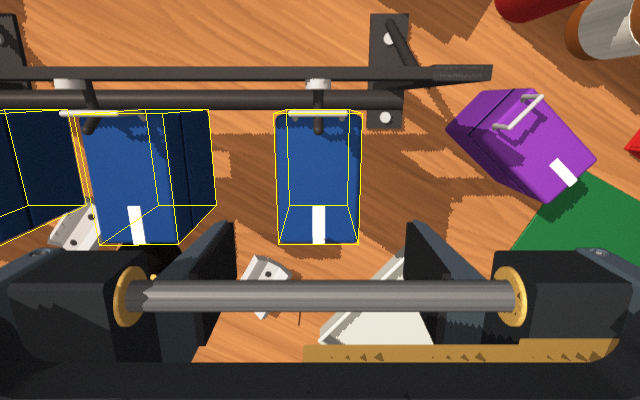

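Wrist view confirms the fit: the right case lid spans u 275–362 with its centre at about 319, the fingers centre at about 321, and the rails run level in the image. Descend and grip.

step_arm(plan=[[[0.1, 0, 4, 0, 1], [0.1, 0, 7, 0, 1], [0.1, 0, 9, 0, 1], [0.1, 0, 10.5, 0, 1], [0.1, 0, 10.5, 0, 1], [0.1, 0, 10.5, 0, 0.5], [0.1, 0, 10.5, 0, 0.5], [0.1, 0, 10.5, 0, 0.5], [0.1, 0, 10.5, 0, 0.5], [0.1, 0, 10.5, 0, 0.5], [0.1, 0, 10.5, 0, 0.5]]], newtons=50)

```text
time_s: 3.65
ee_pos: [605.5, 125.3, 155.3]
ee_rot: [180.0, -0.0, 29.5]
force: [-0.3, 0.9, 3.8]
gripper_width: 60.0
gripper_force: 50.0
```

step_arm(plan=[[[0, 0, -0.5, 0, 0.5], [0, 0, -1.0, 0, 0.5], [0, 0, -1.5, 0, 0.5], [0, 0, -1.5, 0, 0.5], [0, 0, -1.5, 0, 0.5]]])

```text
time_s: 4.28
ee_pos: [605.2, 125.1, 169.7]
ee_rot: [-180.0, 0.0, 29.5]
force: [0.4, -0.3, -6.0]
gripper_width: 60.0
gripper_force: 50.0
```

```bash
python3 -c "
from workcell import *
s=state();print(s['ee_pos'],s['force'],s['torque'])"
```

```text
[605.15467516 125.13018376 169.68818696] [ 0.39323956 -0.25602037 -5.99684123] [-0.03067369  0.06943925 -0.04810304]
```

step_arm(plan=[[[-1, 0, 0, 0, 0.5], [-3, 0, 0, 0, 0.5], [-6, 0, 0, 0, 0.5], [-9, 0, 0, 0, 0.5], [-12, 0, -2, 0, 0.5], [-14, 0, -5, 0, 0.5], [-15, 0, -7, 0, 0.5], [-15, 0, -8, 0, 0.5], [-15, 0, -8, 0, 0.5], [-15, 0, -8, 0, 0.5]]])

```text
time_s: 5.52
ee_pos: [474.5, 51.5, 248.9]
ee_rot: [-180.0, 0.1, 29.5]
force: [0.1, 0.5, -5.4]
gripper_width: 59.9
gripper_force: 50.0
```

```bash
cat > r.py <<'E'
from h import *
s=state();t=np.radians(s["ee_rot"][2]);x=np.array([np.cos(t),np.sin(t)]);y=np.array([np.sin(t),-np.cos(t)])
print(s["time_s"],s["ee_pos"].round(1),s["ee_rot"].round(2),"tool F",(s["force"][:2]@x).round(2),(s["force"][:2]@y).round(2),s["force"][2].round(2),"tool M x,y",(s["torque"][:2]@x).round(3),(s["torque"][:2]@y).round(3),s["gripper_width"].round(1))
E
python3 r.py
```

```text
Traceback (most recent call last):
  File "r.py", line 3, in <module>
    print(s["time_s"],s["ee_pos"].round(1),s["ee_rot"].round(2),"tool F",(s["force"][:2]@x).round(2),(s["force"][:2]@y).round(2),s["force"][2].round(2),"tool M x,y",(s["torque"][:2]@x).round(3),(s["torque"][:2]@y).round(3),s["gripper_width"].round(1))
                                                                                                                                                                                                                               ^^^^^^^^^^^^^^^^^^^^^^^^
AttributeError: 'float' object has no attribute 'round'
```

```bash
sed -i 's/s\["gripper_width"\].round(1)/round(s["gripper_width"],1)/' r.py; python3 r.py
```

```text
5.525 [474.5  51.5 248.9] [-1.7996e+02  1.0000e-01  2.9510e+01] tool F 0.39 -0.41 -5.44 tool M x,y -0.003 -0.111 59.9
```

step_arm(plan=[[[-5, 0, 0, 0, 0.5], [-10, 0, 0, 0, 0.5], [-10, 0, 0, 0, 0.5], [-10, 0, 0, 0, 0.5], [-10, 0, 0, 0, 0.5], [-10, 0, 0, 0, 0.5], [-10, 0, 0, 0, 0.5]]])

```text
time_s: 6.4
ee_pos: [388.0, 2.3, 249.7]
ee_rot: [-180.0, 0.0, 29.5]
force: [-0.0, 0.3, -5.6]
gripper_width: 59.8
gripper_force: 50.0
```

```bash
python3 r.py
```

```text
6.4 [388.    2.3 249.7] [-1.7999e+02  2.0000e-02  2.9520e+01] tool F 0.11 -0.28 -5.55 tool M x,y -0.007 -0.167 59.8
```

step_arm(plan=[[[5, 0, 0, 0, 0.5], [10, 0, 0, 0, 0.5], [10, 0, 0, 0, 0.5], [10, 0, 0, 0, 0.5], [10, 0, 0, 0, 0.5], [10, 0, 0, 0, 0.5], [10, 0, 0, 0, 0.5]]])

```text
time_s: 7.28
ee_pos: [474.4, 51.1, 250.2]
ee_rot: [180.0, -0.0, 29.5]
force: [-0.5, -0.3, -5.1]
gripper_width: 59.7
gripper_force: 50.0
```

```bash
python3 r.py
```

```text
7.275 [474.4  51.1 250.2] [ 1.7998e+02 -2.0000e-02  2.9470e+01] tool F -0.55 -0.01 -5.11 tool M x,y -0.046 -0.092 59.7
```

step_arm(plan=[[[-5, 0, 0, 0, 0.5], [-10, 0, 0, 0, 0.5], [-10, 0, 0, 0, 0.5], [-10, 0, 0, 0, 0.5], [-10, 0, 0, 0, 0.5], [-10, 0, 0, 0, 0.5], [-10, 0, 0, 0, 0.5]]])

```text
time_s: 8.15
ee_pos: [388.1, 2.3, 249.8]
ee_rot: [-180.0, 0.0, 29.5]
force: [-0.2, -0.6, -5.8]
gripper_width: 60.0
gripper_force: 50.0
```

```bash
python3 r.py
```

```text
8.15 [388.1   2.3 249.8] [-1.7999e+02  2.0000e-02  2.9520e+01] tool F -0.53 0.44 -5.82 tool M x,y -0.02 -0.115 60.0
```

```bash
cat > avg.py <<'E'
from h import *
v=[]
for _ in range(8):
    s=state();t=np.radians(s["ee_rot"][2]);v.append(s["torque"][:2]@np.array([np.sin(t),-np.cos(t)]));grab_frame("wrist")
print(s["time_s"],s["ee_pos"].round(1),s["force"].round(2),"My",np.round(v,3),np.mean(v).round(3))
E
python3 avg.py
```

```text
8.5 [387.7   2.1 249.9] [ 0.07 -0.46 -5.06] My [-0.115 -0.116 -0.081 -0.053 -0.129 -0.079 -0.094 -0.083] -0.094
```

step_arm(plan=[[[6, 0, 0, 0, 0.5], [12, 0, 0, 0, 0.5], [12, 0, 0, 0, 0.5], [12, 0, 0, 0, 0.5], [12, 0, 0, 0, 0.5], [12, 0, 0, 0, 0.5], [12, 0, 0, 0, 0.5]]])

```text
time_s: 9.43
ee_pos: [491.8, 60.9, 250.3]
ee_rot: [180.0, -0.0, 29.5]
force: [-0.5, 0.3, -6.1]
gripper_width: 59.7
gripper_force: 50.0
```

```bash
python3 avg.py
```

```text
9.775 [492.2  61.2 249.9] [ 0.27 -1.26 -5.57] My [-0.083 -0.071 -0.165 -0.099 -0.056 -0.131 -0.116 -0.068] -0.099
```

Torque about tool y is the same after forward and backward stops (-0.094 and -0.099, where a loose part would shift it 0.13 N m), and there was no knock. This case is quiet, so it goes to the tray.

step_arm(plan=[[[-2, 2.2, 0, 0.1, 0.5], [-5, 5.4, 0, 0.25, 0.5], [-8, 8.7, 0, 0.4, 0.5], [-11, 12, 0, 0.55, 0.5], [-14, 15.2, 0, 0.65, 0.5], [-16, 17.3, 0, 0.716, 0.5], [-16.7, 18.1, 1, 0.716, 0.5], [-16.7, 18.1, 4, 0.716, 0.5], [-16.7, 18.1, 8, 0.716, 0.5], [-16.7, 18.1, 11, 0.716, 0.5], [-16.7, 18.1, 13, 0.716, 0.5], [-16.7, 18.1, 14, 0.716, 0.5], [-16.7, 18.1, 14, 0.716, 0.5]]])

```text
time_s: 11.45
ee_pos: [435.8, -178.1, 109.5]
ee_rot: [-180.0, 0.1, -11.5]
force: [0.2, 0.3, -5.9]
gripper_width: 60.0
gripper_force: 50.0
```

```bash
python3 r.py; python3 -c "
from h import *
cv2.imwrite('pics/t1.png',np.hstack([cv2.resize(grab_frame('scene')[170:330,200:420],None,fx=1.9,fy=1.9),cv2.resize(grab_frame('top')[150:274,270:430],(374,304))]))"
```

```text
11.45 [ 435.8 -178.1  109.5] [-1.7998e+02  7.0000e-02 -1.1480e+01] tool F 0.12 -0.33 -5.92 tool M x,y 0.031 -0.127 60.0
```

View pics/t1.png

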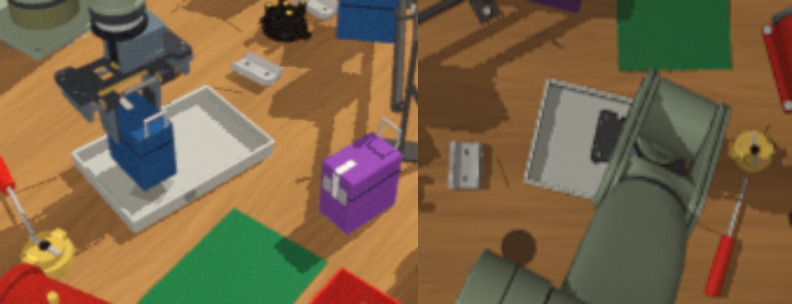

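Case hangs upright over the half of the tray farther from the rack, well inside the rim. Lower it.

step_arm(plan=[[[0, 0, 0.7, 0, 0.5], [0, 0, 1.3, 0, 0.5], [0, 0, 1.8, 0, 0.5], [0, 0, 2.1, 0, 0.5], [0, 0, 2.1, 0, 0.5]]])

```text
time_s: 12.18
ee_pos: [435.8, -178.5, 89.3]
ee_rot: [-180.0, 0.0, -11.5]
force: [-1.3, 0.7, -0.8]
gripper_width: 59.7
gripper_force: 50.0
```

step_arm(plan=[[[0, 0, 0, 0, 0.95], [0, 0, 0, 0, 0.95], [0, 0, 0, 0, 0.95], [0, 0, 0, 0, 0.95], [0, 0, -4, 0, 0.95], [0, 0, -10, 0, 0.95], [0, 0, -17.1, 0, 1], [0, 0, -17.1, 0, 1], [16, -43.3, -17.1, -0.716, 1], [16, -43.3, -17.1, -0.716, 1], [16, -43.3, -17.1, -0.716, 1], [16, -43.3, -17.1, -0.716, 1], [16, -43.3, -17.1, -0.716, 1], [16, -43.3, -17.1, -0.716, 1], [16, -43.3, -17.1, -0.716, 1], [16, -43.3, -17.1, -0.716, 1], [16, -43.3, -17.1, -0.716, 1], [16, -43.3, -17.1, -0.716, 1], [16, -43.3, -17.1, -0.716, 1]]])

```text
time_s: 14.55
ee_pos: [678.8, 212.3, 260.2]
ee_rot: [180.0, 0.0, 29.4]
force: [0.2, -0.3, 0.9]
gripper_width: 91.3
gripper_force: 0.0
```

```bash
python3 - <<'E'
from h import *
s=state();i=grab_frame("wrist");print(s["ee_pos"],s["ee_rot"])
P=np.array([598.5,276.8]);a=.515
for o in(0,135):
    b=np.array([[x,y+o,170] for x,y in((-98,-30),(-98,30),(-2,30),(-2,-30))],float);b[:,:2]=b[:,:2]@rot(a).T+P
    cv2.polylines(i,[wproj(s,b).astype(np.int32)],1,(0,255,255),1)
t=cv2.resize(grab_frame("top")[150:250,300:460],(640,400))
cv2.imwrite("pics/w2.png",cv2.resize(np.vstack([i,t]),(480,600)))
E
```

```text
[678.75975564 212.34258141 260.23064089] [1.79984970e+02 1.93605640e-02 2.94164989e+01]
```

View pics/w2.png

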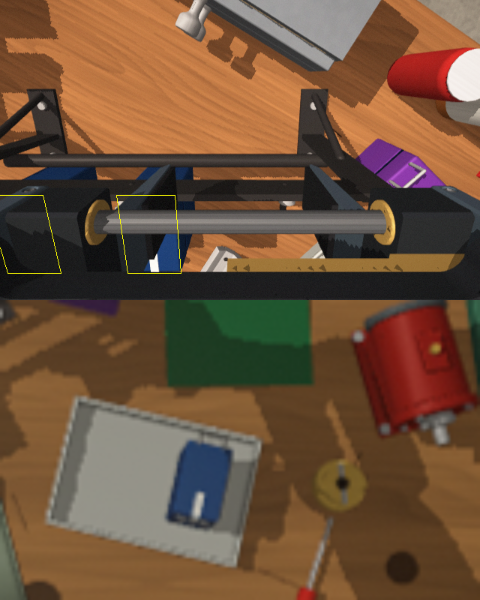

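The first case stands upright in the tray. I put 16 cm instead of 1.6 cm in the last move, so the hover is 14 cm off but clear of the rack. Correcting to the middle case.

step_arm(plan=[[[-5.4, -4.8, 0, 0, 1], [-10.8, -9.6, 0, 0, 1], [-10.8, -9.6, 0, 0, 1], [-10.8, -9.6, 0, 0, 1], [-10.8, -9.6, 0, 0, 1], [-10.8, -9.6, 0, 0, 1]]])

```text
time_s: 15.4
ee_pos: [539.2, 243.7, 259.7]
ee_rot: [180.0, -0.0, 29.4]
force: [0.4, -0.2, 0.1]
gripper_width: 90.7
gripper_force: 0.0
```

```bash
python3 - <<'E'
from h import *
s=state();i=grab_frame("wrist");print(s["time_s"],s["ee_pos"],s["ee_rot"])
P=np.array([598.5,276.8]);a=.515
for o in(0,135):
    b=np.array([[x,y+o,170] for x,y in((-98,-30),(-98,30),(-2,30),(-2,-30))],float);b[:,:2]=b[:,:2]@rot(a).T+P
    cv2.polylines(i,[wproj(s,b).astype(np.int32)],1,(0,255,255),1)
cv2.imwrite("pics/w3.png",i)
E
```

```text
15.4 [539.15013042 243.7058328  259.65431085] [ 1.79983258e+02 -1.15128597e-02  2.94328561e+01]
```

View pics/w3.png

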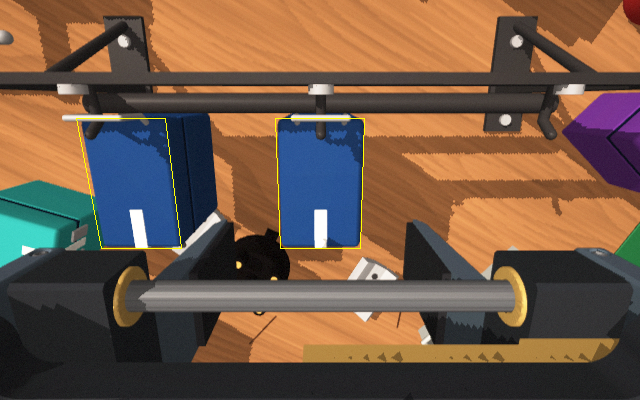

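The middle case sits at u 277–363, centred between the fingers. Descend, grip and lift 15 mm, in a single call.

step_arm(plan=[[[0, 0, 4, 0, 1], [0, 0, 7, 0, 1], [0, 0, 9, 0, 1], [0, 0, 10.5, 0, 1], [0, 0, 10.5, 0, 1], [0, 0, 10.5, 0, 0.5], [0, 0, 10.5, 0, 0.5], [0, 0, 10.5, 0, 0.5], [0, 0, 10.5, 0, 0.5], [0, 0, 10.5, 0, 0.5], [0, 0, 10.5, 0, 0.5], [0, 0, 10, 0, 0.5], [0, 0, 9.5, 0, 0.5], [0, 0, 9, 0, 0.5], [0, 0, 9, 0, 0.5], [0, 0, 9, 0, 0.5]]], newtons=50)

```text
time_s: 17.45
ee_pos: [537.8, 244.0, 169.7]
ee_rot: [180.0, 0.0, 29.5]
force: [0.2, 0.3, -6.5]
gripper_width: 60.2
gripper_force: 49.8
```

step_arm(plan=[[[-1, 0, 0, 0, 0.5], [-3, 0, 0, 0, 0.5], [-6, 0, 0, 0, 0.5], [-9, 0, 0, 0, 0.5], [-11, 1, -2, 0, 0.5], [-12, 3, -5, 0, 0.5], [-12, 6, -7, 0, 0.5], [-12, 9, -8, 0, 0.5], [-12, 10, -8, 0, 0.5], [-12, 10, -8, 0, 0.5], [-12, 10, -8, 0, 0.5]]])

```text
time_s: 18.82
ee_pos: [481.7, 98.6, 249.2]
ee_rot: [-179.9, 0.1, 29.5]
force: [-0.4, 0.4, -5.5]
gripper_width: 60.0
gripper_force: 49.8
```

```bash
python3 avg.py
```

```text
19.175 [482.6  98.3 249.8] [-0.05  0.25 -5.63] My [-0.088 -0.08  -0.101 -0.084 -0.108 -0.089 -0.106 -0.099] -0.094
```

step_arm(plan=[[[-5, 0, 0, 0, 0.5], [-10, 0, 0, 0, 0.5], [-10, 0, 0, 0, 0.5], [-10, 0, 0, 0, 0.5], [-10, 0, 0, 0, 0.5], [-10, 0, 0, 0, 0.5]]])

```text
time_s: 19.98
ee_pos: [396.4, 49.1, 249.8]
ee_rot: [-180.0, 0.0, 29.5]
force: [-0.4, 0.1, -6.5]
gripper_width: 60.0
gripper_force: 49.9
```

```bash
python3 avg.py
```

```text
20.325 [395.8  48.8 249.9] [ 0.06 -0.64 -5.01] My [-0.121 -0.121 -0.095 -0.068 -0.105 -0.121 -0.086 -0.117] -0.104
```

step_arm(plan=[[[5, 0, 0, 0, 0.5], [10, 0, 0, 0, 0.5], [10, 0, 0, 0, 0.5], [10, 0, 0, 0, 0.5], [10, 0, 0, 0, 0.5], [10, 0, 0, 0, 0.5]]])

```text
time_s: 21.12
ee_pos: [482.2, 97.6, 250.2]
ee_rot: [180.0, -0.0, 29.5]
force: [-0.1, -0.4, -5.9]
gripper_width: 59.6
gripper_force: 50.0
```

```bash
python3 avg.py
```

```text
21.475 [482.7  97.9 250. ] [-0.24 -0.4  -5.94] My [-0.084 -0.068 -0.105 -0.108 -0.115 -0.132 -0.125 -0.134] -0.109
```

Same mean before and after (-0.094, -0.104, -0.109), so the middle case is quiet as well. It goes in the other half of the tray.

step_arm(plan=[[[-1.5, 1.9, 0, 0.12, 0.5], [-4, 5.2, 0, 0.28, 0.5], [-6.5, 8.5, 0, 0.44, 0.5], [-8.5, 11.1, 0, 0.6, 0.5], [-9.8, 12.8, 0, 0.716, 0.5], [-10.4, 13.6, 0, 0.716, 0.5], [-10.4, 13.6, 2, 0.716, 0.5], [-10.4, 13.6, 5, 0.716, 0.5], [-10.4, 13.6, 9, 0.716, 0.5], [-10.4, 13.6, 12, 0.716, 0.5], [-10.4, 13.6, 14, 0.716, 0.5], [-10.4, 13.6, 14, 0.716, 0.5], [-10.4, 13.6, 14.7, 0.716, 0.5], [-10.4, 13.6, 15.3, 0.716, 0.5], [-10.4, 13.6, 15.8, 0.716, 0.5], [-10.4, 13.6, 16.1, 0.716, 0.5], [-10.4, 13.6, 16.1, 0.716, 0.5]]])

```text
time_s: 23.65
ee_pos: [459.4, -71.7, 89.5]
ee_rot: [180.0, -0.0, -11.5]
force: [-2.4, 1.1, -0.8]
gripper_width: 59.7
gripper_force: 50.0
```

step_arm(plan=[[[0, 0, 0, 0, 0.95], [0, 0, 0, 0, 0.95], [0, 0, 0, 0, 0.95], [0, 0, 0, 0, 0.95], [0, 0, -4, 0, 0.95], [0, 0, -10, 0, 0.95], [0, 0, -17.1, 0, 1], [0, 0, -17.1, 0, 1], [-7.3, -42.6, -17.1, -0.716, 1], [-7.3, -42.6, -17.1, -0.716, 1], [-7.3, -42.6, -17.1, -0.716, 1], [-7.3, -42.6, -17.1, -0.716, 1], [-7.3, -42.6, -17.1, -0.716, 1], [-7.3, -42.6, -17.1, -0.716, 1], [-7.3, -42.6, -17.1, -0.716, 1], [-7.3, -42.6, -17.1, -0.716, 1], [-7.3, -42.6, -17.1, -0.716, 1], [-7.3, -42.6, -17.1, -0.716, 1], [-7.3, -42.6, -17.1, -0.716, 1]]])

```text
time_s: 26.02
ee_pos: [473.0, 359.2, 260.1]
ee_rot: [180.0, -0.0, 29.4]
force: [-0.1, -0.7, -0.7]
gripper_width: 91.2
gripper_force: 0.0
```

```bash
python3 - <<'E'
from h import *
s=state();i=grab_frame("wrist");print(s["time_s"],s["ee_pos"],s["ee_rot"])
P=np.array([598.5,276.8]);a=.515
for o in(135,):
    b=np.array([[x,y+o,170] for x,y in((-98,-30),(-98,30),(-2,30),(-2,-30))],float);b[:,:2]=b[:,:2]@rot(a).T+P
    cv2.polylines(i,[wproj(s,b).astype(np.int32)],1,(0,255,255),1)
t=cv2.resize(grab_frame("top")[150:250,300:460],(640,400))
cv2.imwrite("pics/w4.png",cv2.resize(np.vstack([i,t]),(480,600)))
E
```

```text
26.025 [472.98746658 359.16923821 260.13448363] [ 1.79988720e+02 -4.72917122e-03  2.94009572e+01]
```

View pics/w4.png

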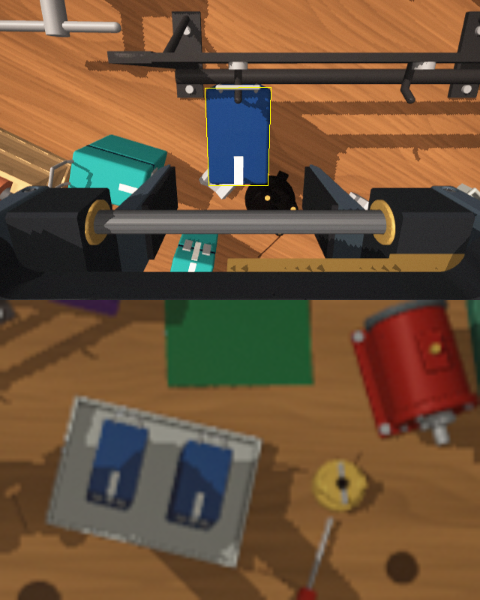

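Both quiet cases stand upright in the tray. The third case sits about 2 mm left of the finger centre, so I'll correct by that and then grip and lift.

step_arm(plan=[[[0, -0.2, 4, 0, 1], [0, -0.2, 7, 0, 1], [0, -0.2, 9, 0, 1], [0, -0.2, 10.5, 0, 1], [0, -0.2, 10.5, 0, 1], [0, -0.2, 10.5, 0, 0.5], [0, -0.2, 10.5, 0, 0.5], [0, -0.2, 10.5, 0, 0.5], [0, -0.2, 10.5, 0, 0.5], [0, -0.2, 10.5, 0, 0.5], [0, -0.2, 10.5, 0, 0.5], [0, -0.2, 10, 0, 0.5], [0, -0.2, 9.5, 0, 0.5], [0, -0.2, 9, 0, 0.5], [0, -0.2, 9, 0, 0.5], [0, -0.2, 9, 0, 0.5]]], newtons=50)

```text
time_s: 28.12
ee_pos: [471.7, 362.0, 169.7]
ee_rot: [180.0, 0.0, 29.5]
force: [0.4, 0.9, -5.6]
gripper_width: 59.8
gripper_force: 49.7
```

step_arm(plan=[[[-1, 0, 0, 0, 0.5], [-3, 0, 0, 0, 0.5], [-6, 0, 0, 0, 0.5], [-8, 0, 0, 0, 0.5], [-9, 1, -2, 0, 0.5], [-9, 4, -5, 0, 0.5], [-9, 8, -7, 0, 0.5], [-9, 12, -8, 0, 0.5], [-9, 16, -8, 0, 0.5], [-9, 19, -8, 0, 0.5], [-9, 20, -8, 0, 0.5], [-9, 20, -8, 0, 0.5], [-9, 20, -8, 0, 0.5]]])

```text
time_s: 29.75
ee_pos: [491.2, 144.6, 249.8]
ee_rot: [-180.0, 0.0, 29.5]
force: [-0.2, 0.1, -5.9]
gripper_width: 60.2
gripper_force: 49.7
```

```bash
python3 avg.py
```

```text
30.1 [491.8 144.1 249.9] [-0.33 -0.04 -5.39] My [-0.058 -0.099 -0.134 -0.115 -0.052 -0.023 -0.122 -0.102] -0.088
```

step_arm(plan=[[[-5, 0, 0, 0, 0.5], [-10, 0, 0, 0, 0.5], [-10, 0, 0, 0, 0.5], [-10, 0, 0, 0, 0.5], [-10, 0, 0, 0, 0.5], [-10, 0, 0, 0, 0.5]]])

```text
time_s: 30.9
ee_pos: [405.7, 94.9, 249.9]
ee_rot: [180.0, -0.0, 29.5]
force: [-1.2, 0.2, -5.2]
gripper_width: 60.1
gripper_force: 49.7
```

```bash
python3 avg.py
```

```text
31.25 [405.   94.6 249.8] [ 0.7  -0.47 -5.19] My [-0.016 -0.024 -0.065 -0.04  -0.032 -0.059 -0.053 -0.039] -0.041
```

step_arm(plan=[[[5, 0, 0, 0, 0.5], [10, 0, 0, 0, 0.5], [10, 0, 0, 0, 0.5], [10, 0, 0, 0, 0.5], [10, 0, 0, 0, 0.5], [10, 0, 0, 0, 0.5]]])

```text
time_s: 32.05
ee_pos: [491.2, 143.3, 250.2]
ee_rot: [180.0, 0.0, 29.5]
force: [-0.4, 0.1, -5.4]
gripper_width: 59.9
gripper_force: 49.7
```

```bash
python3 avg.py
```

```text
32.4 [491.9 143.7 250. ] [-1.14  0.18 -6.49] My [-0.11  -0.187 -0.093 -0.141 -0.157 -0.122 -0.147 -0.131] -0.136
```

step_arm(plan=[[[-5, 0, 0, 0, 0.5], [-10, 0, 0, 0, 0.5], [-10, 0, 0, 0, 0.5], [-10, 0, 0, 0, 0.5], [-10, 0, 0, 0, 0.5], [-10, 0, 0, 0, 0.5]]])

```text
time_s: 33.2
ee_pos: [405.7, 94.9, 249.9]
ee_rot: [180.0, -0.0, 29.5]
force: [0.3, -0.6, -5.8]
gripper_width: 59.8
gripper_force: 49.8
```

```bash
python3 avg.py
```

```text
33.55 [405.   94.6 249.9] [-0.17  0.26 -5.7 ] My [-0.025 -0.053 -0.031 -0.07  -0.036 -0.099 -0.055 -0.087] -0.057
```

The third case is the one that rattles: My alternates -0.04, -0.136, -0.057 with the direction of the stop. I'll give it a few more brisk strokes to be sure the part runs end to end.

step_arm(plan=[[[6, 0, 0, 0, 0.5], [12, 0, 0, 0, 0.5], [12, 0, 0, 0, 0.5], [12, 0, 0, 0, 0.5], [12, 0, 0, 0, 0.5], [6, 0, 0, 0, 0.5], [0, 0, 0, 0, 0.5], [0, 0, 0, 0, 0.5], [0, 0, 0, 0, 0.5], [0, 0, 0, 0, 0.5], [6, 0, 0, 0, 0.5], [12, 0, 0, 0, 0.5], [12, 0, 0, 0, 0.5], [12, 0, 0, 0, 0.5], [12, 0, 0, 0, 0.5], [6, 0, 0, 0, 0.5], [0, 0, 0, 0, 0.5], [0, 0, 0, 0, 0.5], [0, 0, 0, 0, 0.5], [0, 0, 0, 0, 0.5]]])

```text
time_s: 36.1
ee_pos: [406.0, 94.8, 250.5]
ee_rot: [180.0, -0.1, 29.5]
force: [0.2, -0.4, -5.4]
gripper_width: 59.9
gripper_force: 50.0
```

```bash
python3 avg.py
```

```text
36.45 [405.2  94.7 249.7] [-1.06  0.03 -5.95] My [-0.06  -0.027 -0.047 -0.063 -0.055 -0.072 -0.026 -0.06 ] -0.051
```

step_arm(plan=[[[6, 0, 0, 0, 0.5], [12, 0, 0, 0, 0.5], [12, 0, 0, 0, 0.5], [12, 0, 0, 0, 0.5], [12, 0, 0, 0, 0.5]]])

```text
time_s: 37.12
ee_pos: [508.2, 153.0, 249.9]
ee_rot: [-180.0, 0.1, 29.5]
force: [0.6, -0.4, -5.2]
gripper_width: 59.7
gripper_force: 50.0
```

```bash
python3 avg.py
```

```text
37.475 [509.2 153.4 250.2] [ 0.59  0.6  -6.14] My [-0.212 -0.132 -0.215 -0.175 -0.173 -0.153 -0.16  -0.174] -0.174
```

step_arm(plan=[[[-6, 0, 0, 0, 0.5], [-12, 0, 0, 0, 0.5], [-12, 0, 0, 0, 0.5], [-12, 0, 0, 0, 0.5], [-12, 0, 0, 0, 0.5]]])

```text
time_s: 38.15
ee_pos: [406.3, 95.0, 250.3]
ee_rot: [180.0, -0.1, 29.5]
force: [-0.1, 0.1, -5.3]
gripper_width: 59.6
gripper_force: 50.0
```

```bash
python3 avg.py
```

```text
38.5 [405.1  94.7 249.8] [-1.21  0.23 -5.79] My [-0.008 -0.062 -0.068 -0.017 -0.06  -0.031 -0.103 -0.081] -0.054
```

The full travel is confirmed (-0.174 at the back, -0.054 at the front). Carry it over the mat.

step_arm(plan=[[[0, 1, -1.5, 0, 0.5], [0.4, 3, -3, 0.04, 0.5], [1, 7, -3, 0.1, 0.5], [1.7, 12, -3, 0.16, 0.5], [2.5, 17, -3, 0.22, 0.5], [3.2, 22, -3, 0.28, 0.5], [3.9, 27, -3, 0.34, 0.5], [4.6, 32, -3, 0.4, 0.5], [5.3, 37, -3, 0.46, 0.5], [5.8, 40, -2, 0.5, 0.5], [6.1, 41.6, 0, 0.515, 0.5], [6.1, 42, 2, 0.515, 0.5], [6.1, 42, 4, 0.515, 0.5], [6.1, 42, 5.5, 0.515, 0.5], [6.1, 42, 6.5, 0.515, 0.5], [6.1, 42, 6.5, 0.515, 0.5], [6.1, 42, 6.5, 0.515, 0.5], [6.1, 42, 6.5, 0.515, 0.5]]])

```text
time_s: 40.8
ee_pos: [665.2, -241.1, 186.0]
ee_rot: [180.0, -0.1, -0.0]
force: [-0.7, -0.3, -6.1]
gripper_width: 60.0
gripper_force: 50.0
```

```bash
python3 r.py; python3 -c "
from h import *
cv2.imwrite('pics/f.png',np.vstack([cv2.resize(grab_frame('scene')[120:400,160:460],(600,560))]))"
```

```text
40.8 [ 665.2 -241.1  186. ] [ 1.7996e+02 -1.0000e-01 -1.0000e-02] tool F -0.75 0.26 -6.08 tool M x,y 0.022 -0.167 60.0
```

View pics/f.png

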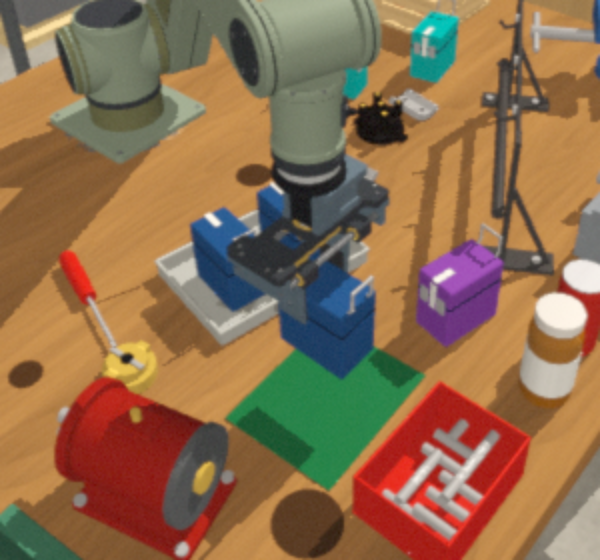

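The rattling case hangs upright over the mat, the other two stand in the tray, and the bench parts look unmoved. Let it settle, then hand in.

step_arm(plan=[[[0, 0, 0, 0, 0.5], [0, 0, 0, 0, 0.5], [0, 0, 0, 0, 0.5], [0, 0, 0, 0, 0.5], [0, 0, 0, 0, 0.5], [0, 0, 0, 0, 0.5], [0, 0, 0, 0, 0.5], [0, 0, 0, 0, 0.5]]])

```text
time_s: 41.85
ee_pos: [664.8, -241.0, 185.0]
ee_rot: [180.0, -0.0, -0.0]
force: [0.8, 0.1, -5.5]
gripper_width: 60.0
gripper_force: 50.0
```

```bash
python3 r.py; python3 -c "
from workcell import *
print(job_done())"
```

```text
41.85 [ 664.8 -241.   185. ] [ 1.7999e+02 -0.0000e+00 -1.0000e-02] tool F 0.76 -0.12 -5.46 tool M x,y 0.064 -0.165 60.0
the job is handed in; nothing more can be done
None
```

Job handed in at 41.9 s, with no verdict returned: the case from the left-hand hook rattled and is held still and upright about 100 mm above the mat's centre, and the two quiet ones stand upright in the tray.

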